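Bring out and raise the camera mast

ROBOT

A 6-joint arm with a two-finger parallel gripper is mounted at the origin on the work surface. World frame = base frame: x ahead of the robot, y to its left, z up, the work surface at z = 0. Lengths are in m, angles in degrees, forces in N, time in s.
With the tool pointing down it reaches from about 0.4 to 0.825 m from the base axis. Payload 7 kg.
Tool frame: the origin (TCP) lies on the centre line of the jaws, within the pads' length; the fingertips stand 17 mm ahead of it and the grasp point (between the pads) lies 2 mm behind it; y points along the fingers, z is the direction in which the jaws open and shut, and the axes are right-handed (so a half turn about y gives the same grasp; the last joint's range is limited). The gripper opens to 88 mm and grips with 3 to 60 N. Pads are 19 mm wide; open, the fingers measure 130 mm over their backs; the gripper's body (78 mm by 193 mm) begins 47 mm behind the grasp point.
Start: joints at [93.054, 20.546, 0.682, 0, -70.136, -16.507], TCP at [0.157, 0.656, 0.244] pointing down, gripper open.
Joint ranges: [-176.03, 176.03], [-82.01, 121.73], [-58.28, 71.71], [-173.87, 95.51], [-174.79, -0.11], [-173.66, 173.66]. Speed limits (degrees/s): [136.94, 136.94, 172.46, 180, 180, 180].

INTERFACE

Orientations are given as [roll, pitch, yaw] about the fixed x, y, z axes, in that order (R = Rz(yaw) Ry(pitch) Rx(roll)).
In Python, from plant import r, capture, camera_info gives the robot as it stands. The module is installed in compiled form; this text tells all that it offers.
- The arm moves only by the tool apply_moves, never from a script. Its argument "deltas" is a list of rows, each an object of numbers: "tx", "ty", "tz": the shift along the tool's x, y, z in m; "turn": the turn about the tool's y in rad; "gripper": the finger opening in m, from 0 to 0.0876. A call has 1 to 5 rows; each row is the pose to reach, as a shift and turn from the pose commanded when the call began, along the tool's axes at that moment; what a row does not reach only later rows make up. A row lasts 1/10 s, in which the tool goes at most 50 mm and 8.59 degrees, less where a joint would pass 70% of its speed; a pose out of reach is approached as far as the arm can. A call with a gripper value outside its range is refused whole. The fingers move at their own pace and stop on an object; "newtons" is the grip in N (left out, the last holds). Time passes only in rows, so rows that repeat a pose let the fingers close. It gives the time, the measured TCP pose, the force and the opening at its end, in the units of the state.
- r.get_state(): the state, without advancing time (a new reading comes with each control period).
- capture(name): name is "scene" or "top" or "wrist"; returns (picture, depth): 480x640x3 uint8, red, green, blue; 480x640 float32, m along the optical axis (not along the pixel's ray), 0 where there is no reading.
- camera_info(name): a dict with "K" (3x3 intrinsics, pixels), "k1" (the pictures are not rectified: a ray, as slopes to the right and down, at radius r is drawn at 1 + k1 r^2 times it, then the intrinsics apply), "eye" and "orientation" of the camera in the world; the wrist camera has in their place "tool_from_camera" (4x4, takes a point from camera to tool coordinates, whose origin is the TCP and whose axes are the tool frame's). Camera axes: x right, y up, looking along -z (the intrinsics and any distortion apply to the point x, -y, -z); pixel columns grow to the right and rows downward; lengths in m; the calibration is good to about 2 mm. A picture is of the moment at which its call begins: read the wrist's pose just before it. camera_info takes no time and is no camera call.
- r.close_job(): hands the job in, once; it reports no verdict.
The state is a dict: "time_s": time; "joints": joint angles; "qd": joint speeds; "joint_torque": joint torques, N m; "tcp_pos": TCP position; "eef_rot": TCP orientation; "contact_force": force on the tool from outside, world axes, zero at the start; "moment": the same for the moment, N m; "gripper_width": finger opening in m.
Only numpy, scipy, OpenCV 4.12 (cv2) and the standard library are available. Lean on these libraries where they do the work, as an engineer would, in place of code of your own. Each camera call takes 0.05 s, during which the arm holds its last target.

TASK

Slide the camera mast out from under its storage hood, along its rail, until the carriage is fully against the far end stop. Then squeeze in the release button on the side of the mast head and pull the head straight up, past the first stop and all the way to the second stop, and finish while still holding it fully raised with the button squeezed in (it does not lock up there and sinks if let go). Leave the other things on the bench where they are.

Things in the scene. Friction and masses are not known exactly. Their poses are not given: they have to be found in the camera images.
- station: Fixed mast station: grey base plate 210 x 360 mm (x, y), 10 mm thick, its y axis along a steel rail at x = 0. Origin at table height under the middle of the rail; z up; +y runs from the hood to the free end; -x is the robot side. Stops 40 mm high at both rail ends.
- hood (a point): Centre of the hood's underside, 226 mm above the table: a flat grey plate, 185 x 130 mm (x, y), over station x -32 to +153 mm, y -145 to -15 mm, top at 232 mm (242 mm at the lip on its -y edge), on two posts at its +x edge.
- carriage (a joint): How far the mast carriage has slid along the rail (m): 0 = stowed under the hood (mast axis at station x = 0, y = -90 mm), 0.18 = against the far end stop, out in the open (mast axis at y = +90 mm). It starts between 0 and 0.04. Sliding friction about 3 N; it stays where it is left.
- carriage_knob (a point): Point on the upright black round knob post of the carriage, 20 mm in diameter, which stands on an arm 112 mm from the mast axis on the robot side (station -x), clear of the hood. The post's top is at the height of this point, 98 mm above the table, and it is 62 mm tall. Push or pull it along the rail to slide the carriage.
- mast (a joint): How far the inner tube is pulled up out of the outer tube (m): 0 = down, 0.05 = first stop (it catches there if the button is let go), 0.10 = second stop, end of travel, where it does not lock: let go, it sinks under its weight (about 0.4 kg, 3 to 6 N). With the button out it is locked when down.
- head: Mast head: grey block 44 x 34 x 36 mm (x, y, z; axes as the station's), origin at its centre on the mast axis, 188 mm above the table when down. A black camera hangs on its +x side (x 57 to 97 mm, 62 mm wide, z -38 to +14 mm). -y face plain; release button on +y face. The outer tube below is at most 40 mm wide, its top 23 mm below the head's centre when down.
- button (a joint): Travel of the release button (m): 0 = out, 0.006 = fully in. The latch is free from about 0.0045. Spring, 2.4 N at rest to about 5 N fully in; it springs out when let go.
- button_face (a point): Middle of the outer face of the release button, a black block 22 x 24 mm (x, z) that stands 8 mm out of the head's +y face (2 mm when fully in) and is pressed towards -y. Pinching the head in y between the button and the plain -y face (42 mm wide, 36 mm with the button in) presses it.
- puck: Bystander: round black magnet mount, 72 mm wide, 45 mm high with its stud; origin at the centre of its underside, z up.
- plug: Bystander: grey and black connector shell, 70 x 26 x 22 mm; origin under the grey half, z up.
- driver: Bystander: screwdriver with a black handle, 160 mm long, lying along its x axis; origin at the underside.
- dome: Bystander: white antenna dome, 132 mm wide, 65 mm high; origin at the centre of its underside, z up.
- spare: Bystander: spare black camera in a U bracket, 44 x 78 x 58 mm; origin at the centre of its underside, z up.
- battery: Bystander: grey battery block, 75 x 40 x 22 mm; origin at the centre of its underside, z up.
- nut: Bystander: steel ring nut, 28 mm wide, 14 mm high, lying on the station's base plate; origin at the centre of its underside, z up.

How it is judged (in metres and radians):
On the way, in this order (a step that is already met when the one before it is completed fails the run):
1. the carriage is against the far end stop, out from under the hood, with the mast still down (value of joint carriage above 0.168 m and value of joint mast below 0.01 m), for 0.2 s.
2. the release button is squeezed in while the mast is still down (all of step 1 and value of joint button above 0.0045 m), for 0.05 s.
3. the mast is held at the second stop by the gripper, button in (value of joint mast above 0.094 m and value of joint button above 0.0045 m and value of joint carriage above 0.168 m and contact force between the fingers and head above 2 N), for 0.2 s.
At the end, for the whole second after the job is handed in: The carriage is within 12 mm of the far end stop; the mast is still, within 6 mm of the second stop (100 mm up); the gripper's fingers hold the head (over 2 N of contact) with the button squeezed in by at least 4.5 mm of its 6 mm, so the latch carries nothing (all of step 3 and velocity of joint mast between -0.02 and 0.02 m/s); the arm keeps its last pose, push and grip.
It fails at once if a bystander is moved by more than 20 mm (distance of any of puck, plug, driver, dome, spare, battery, nut from where it was at the start of the episode above 0.02 m).
It also fails if it takes over 40 s, if anything falls off the work surface, if the arm or the gripper's body presses on something with over 40 N, if the wrist force passes 120 N, or if a joint passes its speed limit or range.

## Working session

There is one attempt and no reset: what is moved stays moved. The work goes in short steps, Python scripts to look and compute and a tool call to move; the robot and the scene stay as the last step left them, time stands still between calls to the robot, and variables do not carry over. Pictures are saved under pics/ and viewed, and the job is handed in when it is done.

Besides the shell and the picture viewer there is one more tool, called as a command line: name --argument value ..., lists and objects as JSON in quotes. apply_moves: Moves the arm, as the interface text tells. Its arguments: {"type":"object","properties":{"deltas":{"type":"array","items":{"type":"object","properties":{"tx":{"type":"number"},"ty":{"type":"number"},"tz":{"type":"number"},"turn":{"type":"number"},"gripper":{"type":"number"}}}},"newtons":{"type":"number"}},"required":["deltas"]}

```bash
mkdir -p pics; python3 - <<'E'
from plant import r,capture,camera_info
import cv2,numpy as np
print(r.get_state())
for n in ["scene","top"]:
    p,d=capture(n); cv2.imwrite(f"pics/{n}0.png",p[:,:,::-1]); np.savez(f"{n}0.npz",p=p,d=d); print(n,camera_info(n))
p,d=capture("wrist"); cv2.imwrite("pics/wrist0.png",p[:,:,::-1]); print(camera_info("wrist"))
E
```

```text
{'time_s': 0.0, 'joints': array([ 9.30533433e+01,  2.05900772e+01,  6.34445999e-01, -1.98423867e-02,
       -7.01345738e+01, -1.65066456e+01]), 'qd': array([ 0.03717577, -0.05712712,  0.10803965,  0.07886916,  0.04229059,
       -0.0687404 ]), 'joint_torque': array([ 1.87737322e-03, -5.82724893e+01,  2.93054867e+01,  6.99725121e+00,
        6.98770760e-03, -1.58933394e-04]), 'tcp_pos': array([0.15696105, 0.65603544, 0.24264396]), 'eef_rot': array([-8.99082124e+01,  7.74759677e-03,  1.66539947e+02]), 'contact_force': array([-0.04495925,  0.53810231, -0.44627077]), 'moment': array([ 0.0256306 , -0.01190371,  0.05106652]), 'gripper_width': 0.08786470083225686}
scene {'K': array([[609.57119078,   0.        , 324.70836424],
       [  0.        , 609.57119078, 241.58087306],
       [  0.        ,   0.        ,   1.        ]]), 'k1': -0.02222720567025162, 'eye': array([ 1.50880941, -0.09923736,  0.73902006]), 'orientation': array([56.89005176, -1.37617415, 82.6392655 ])}
top {'K': array([[623.01487028,   0.        , 318.42901113],
       [  0.        , 623.01487028, 231.25763585],
       [  0.        ,   0.        ,   1.        ]]), 'k1': -0.10834741598634562, 'eye': array([0.48083345, 0.01809926, 1.62295798]), 'orientation': array([  4.0086359 ,   0.79912005, -89.99165631])}
{'K': array([[360.8479083 ,   0.        , 318.78886904],
       [  0.        , 360.8479083 , 239.7801805 ],
       [  0.        ,   0.        ,   1.        ]]), 'k1': 0.01957971651116211, 'tool_from_camera': array([[ 5.21480980e-04, -9.69818433e-01, -2.43827675e-01,
        -6.62288139e-02],
       [-4.43609926e-04,  2.43827459e-01, -9.69818526e-01,
        -1.42095562e-01],
       [ 9.99999766e-01,  6.13906292e-04, -3.03069701e-04,
        -1.65734056e-04],
       [ 0.00000000e+00,  0.00000000e+00,  0.00000000e+00,
         1.00000000e+00]])}
```

View pics/scene0.png

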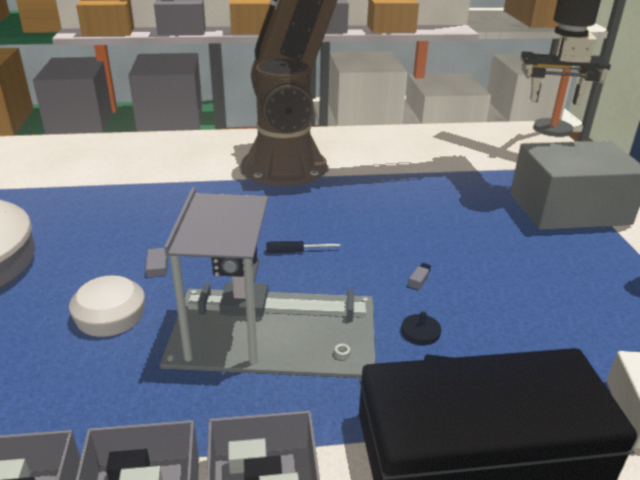

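View pics/top0.png

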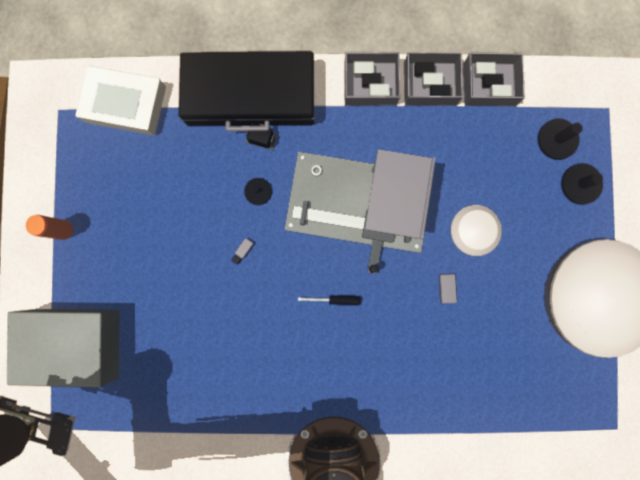

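View pics/wrist0.png

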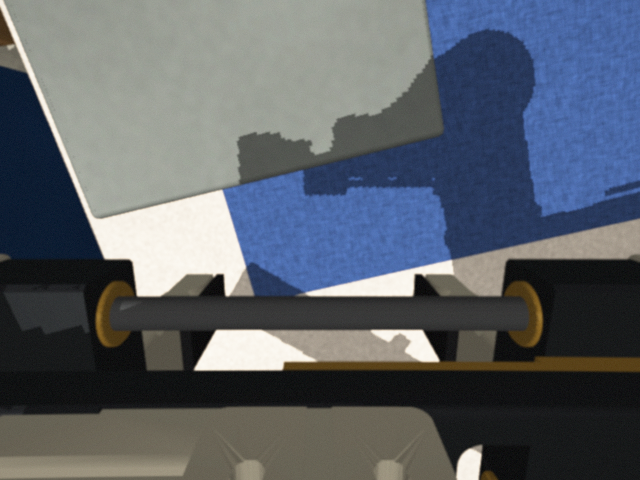

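```bash
cat > h.py <<'E'
import numpy as np,cv2
from scipy.spatial.transform import Rotation as Ro
from plant import r,capture,camera_info
def campose(n,st=None):
    c=camera_info(n)
    if n=="wrist":
        st=st or r.get_state()
        T=np.array(c["tool_from_camera"]); R=Ro.from_euler('xyz',st['eef_rot'],degrees=True).as_matrix()
        return c,R@T[:3,:3],R@T[:3,3]+st['tcp_pos']
    return c,Ro.from_euler('xyz',c['orientation'],degrees=True).as_matrix(),np.array(c['eye'])
def rays(cp,uv):
    c,R,e=cp; k=c['k1']
    uv=np.asarray(uv,float).reshape(-1,1,2)
    s=cv2.undistortPoints(uv,np.array(c['K']),np.array([k,0,0,0,0.]))[:,0]
    v=np.c_[s[:,0],-s[:,1],-np.ones(len(s))]
    return v@R.T
def onplane(cp,uv,z):
    v=rays(cp,uv); e=cp[2]; return e+v*((z-e[2])/v[:,2])[:,None]
def cloud(cp,d):
    h,w=d.shape; u,v=np.meshgrid(np.arange(w),np.arange(h))
    V=rays(cp,np.stack([u,v],-1).reshape(-1,2)); return (cp[2]+V*d.reshape(-1,1)).reshape(h,w,3)
def proj(cp,P):
    c,R,e=cp; q=(np.asarray(P,float).reshape(-1,3)-e)@R; s=q[:,:2]/-q[:,2:]; s[:,1]*=-1
    s=s*(1+c['k1']*(s**2).sum(1,keepdims=True)); K=c['K']; return s*[K[0,0],K[1,1]]+K[:2,2]
E
python3 - <<'E'
from h import *
D=np.load("top0.npz"); cp=campose("top"); X=cloud(cp,D['d'])
z=X[:,:,2]
roi=np.zeros(z.shape,bool); roi[140:280,275:440]=1
for lo,hi in [(.222,.238),(.004,.016),(.085,.105)]:
    m=(roi&(z>lo)&(z<hi)).astype(np.uint8); m=cv2.morphologyEx(m,cv2.MORPH_OPEN,np.ones((3,3)))
    cs,_=cv2.findContours(m,0,2)
    for c in cs:
        if cv2.contourArea(c)<30: continue
        mm=np.zeros(z.shape,np.uint8); cv2.drawContours(mm,[c],-1,1,-1); pts=X[(mm>0)&(m>0)]
        rect=cv2.minAreaRect((pts[:,:2]*1000).astype(np.float32)); print(lo,cv2.contourArea(c),pts[:,2].mean().round(4),rect, cv2.boxPoints(rect).round(0).tolist())
p=D['p'][135:285,270:450]; cv2.imwrite("pics/topz.png",cv2.resize(p[:,:,::-1],None,fx=4,fy=4,interpolation=cv2.INTER_CUBIC))
for uv in [(345,300),(450,290)]: print(X[uv[1],uv[0]])
E
```

```text
0.222 4341.0 0.2325 ((664.197509765625, -143.15853881835938), (126.36572265625, 186.37742614746094), 80.34081268310547) [[562.0, -190.0], [745.0, -221.0], [767.0, -97.0], [583.0, -65.0]]
0.004 135.0 0.0106 ((566.12060546875, -154.05361938476562), (58.80541229248047, 32.70244598388672), 80.00035858154297) [[545.0, -180.0], [577.0, -186.0], [587.0, -128.0], [555.0, -122.0]]
0.004 208.0 0.0105 ((585.3080444335938, -51.092281341552734), (93.1650619506836, 34.79903030395508), 82.30912780761719) [[562.0, -95.0], [596.0, -100.0], [609.0, -7.0], [574.0, -3.0]]
0.004 246.5 0.0105 ((603.0496826171875, 55.11939239501953), (111.15005493164062, 35.18406677246094), 80.9604263305664) [[577.0, 3.0], [612.0, -3.0], [629.0, 107.0], [594.0, 113.0]]
0.004 2987.5 0.0104 ((716.5372924804688, 6.301239013671875), (206.44871520996094, 145.5162353515625), 79.76014709472656) [[627.0, -82.0], [770.0, -108.0], [806.0, 95.0], [663.0, 121.0]]
0.085 41.5 0.0987 ((496.3576354980469, -97.70928955078125), (17.120893478393555, 18.06991195678711), 0.10561016201972961) [[488.0, -89.0], [488.0, -107.0], [505.0, -107.0], [505.0, -89.0]]
[ 0.41718058 -0.02719621  0.03534039]
[ 0.44170642 -0.29650664  0.02612811]
```

View pics/topz.png

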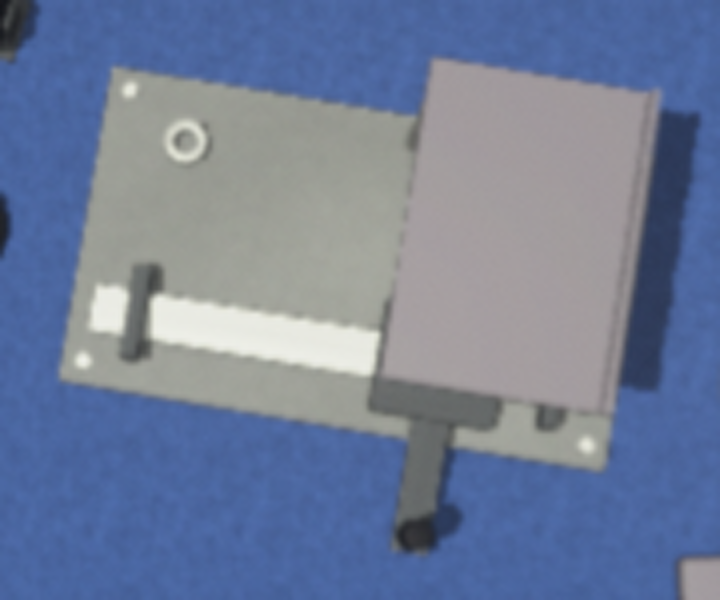

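```bash
python3 - <<'E'
from h import *
cp=campose("top")
f=lambda x,y:(270+(x-1.5)/4,135+(y-1.5)/4)
A=onplane(cp,[f(61,380),f(113,68),f(604,470)],.01)[:,:2]*1000
print(A.round(1)); print(np.degrees(np.arctan2(-(A[0]-A[2])[0],(A[0]-A[2])[1])),np.linalg.norm(A[0]-A[2]),np.degrees(np.arctan2(*(A[1]-A[0])[::-1])),np.linalg.norm(A[1]-A[0]))
B=onplane(cp,[f(432,59),f(659,92),f(612,411),f(382,380)],.232)[:,:2]*1000
B[1:3]=onplane(cp,[f(659,92),f(612,411)],.242)[:,:2]*1000
print(B.round(1),B.mean(0))
for a,b in [(0,1),(3,2),(3,0),(2,1)]: print(B[b]-B[a],np.degrees(np.arctan2(*(B[b]-B[a])[::-1])))
print("knob",onplane(cp,[f(415,534)],.098)*1000)
print("rail start stop", onplane(cp,[f(92,308)],.016)*1000, onplane(cp,[f(140,312)],.04)*1000)
print("nut",onplane(cp,[f(186,141)],.02)*1000)
y=np.radians(-9.7);ux=np.array([np.cos(y),np.sin(y)]);uy=np.array([-np.sin(y),np.cos(y)])
print("O hood",B.mean(0)-60.5*ux+80*uy)
m=(A[0]+A[2])/2; print("mid edge",m)
E
```

```text
[[ 598.2  127.8]
 [ 803.5   94.6]
 [ 539.4 -224.3]]
-9.4742991474923 356.94801771689856 -9.190442366748918 207.95762027814186
[[ 763.9  -96.4]
 [ 743.3 -223.2]
 [ 563.8 -194.2]
 [ 581.9  -67. ]] [ 663.21717727 -145.18837177]
[ -20.67663614 -126.74043179] -99.26569752420157
[ -18.09686304 -127.21523806] -98.09622717899018
[182.03807893 -29.42145179] -9.180896605643056
[179.45830583 -28.94664553] -9.162893933003724
knob [[497.27824325 -94.91775046  98.        ]]
rail start stop [[644.55953988 107.47663548  16.        ]] [[639.50220677  75.45798555  40.        ]]
nut [[753.18325105  46.48896716  20.        ]]
O hood [617.06126775 -56.13848678]
mid edge [568.82259216 -48.21634004]
```

```bash
python3 - <<'E'
from h import *
D=np.load("top0.npz"); cp=campose("top"); X=cloud(cp,D['d']).reshape(-1,3)
for x0 in np.arange(.1,.9,.1):
    print(round(x0,1),[ (round(float(y0),1), round(float(np.percentile(X[m][:,2],99)),2)) for y0 in np.arange(-.4,.8,.1) for m in [(X[:,0]>x0)&(X[:,0]<x0+.1)&(X[:,1]>y0)&(X[:,1]<y0+.1)] if m.any()])
# targets in current tool frame
st=r.get_state();R=Ro.from_euler('xyz',st['eef_rot'],degrees=True).as_matrix()
for P in [(.42,.40,.30),(.48,.15,.30),(.497,-.096,.30)]: print(P,R.T@(np.array(P)-st['tcp_pos']))
E
```

```text
0.1 [(-0.4, 0.01), (-0.3, 0.01), (-0.2, 0.01), (-0.1, 0.25), (-0.0, 0.25), (0.1, 0.01), (0.2, 0.01), (0.3, 0.01), (0.4, 0.01), (0.5, 0.34), (0.6, 0.52), (0.7, 0.33), (0.8, 0.01)]
0.2 [(-0.4, 0.01), (-0.3, 0.01), (-0.2, 0.01), (-0.1, 0.01), (-0.0, 0.01), (0.1, 0.01), (0.2, 0.01), (0.3, 0.01), (0.4, 0.01), (0.5, 0.15), (0.6, 0.44), (0.7, 0.32), (0.8, 0.15)]
0.3 [(-0.4, 0.01), (-0.3, 0.01), (-0.2, 0.01), (-0.1, 0.01), (-0.0, 0.01), (0.1, 0.01), (0.2, 0.01), (0.3, 0.01), (0.4, 0.01), (0.5, 0.15), (0.6, 0.15), (0.7, 0.15), (0.8, 0.14)]
0.4 [(-0.4, 0.03), (-0.3, 0.03), (-0.2, 0.02), (-0.1, 0.1), (-0.0, 1.62), (0.1, 0.01), (0.2, 0.01), (0.3, 0.01), (0.4, 0.01), (0.5, 0.01), (0.6, 0.01), (0.7, 0.01), (0.8, 0.01)]
0.5 [(-0.4, 0.07), (-0.3, 0.02), (-0.2, 0.24), (-0.1, 0.24), (-0.0, 0.02), (0.1, 0.01), (0.2, 0.03), (0.3, 0.01), (0.4, 0.01), (0.5, 0.01), (0.6, 0.16), (0.7, 0.18), (0.8, 0.01)]
0.6 [(-0.4, 0.07), (-0.3, 0.25), (-0.2, 0.24), (-0.1, 0.24), (-0.0, 0.04), (0.1, 0.03), (0.2, 0.02), (0.3, 0.01), (0.4, 0.01), (0.5, 0.01), (0.6, 0.16), (0.7, 0.18), (0.8, 0.01)]
0.7 [(-0.4, 0.01), (-0.3, 0.25), (-0.2, 0.24), (-0.1, 0.24), (-0.0, 0.03), (0.1, 0.02), (0.2, 0.02), (0.3, 0.01), (0.4, 0.01), (0.5, 0.01), (0.6, 0.01), (0.7, 0.01), (0.8, 0.01)]
0.8 [(-0.4, 0.01), (-0.3, 0.01), (-0.2, 0.01), (-0.1, 0.01), (-0.0, 0.12), (0.1, 0.12), (0.2, 0.12), (0.3, 0.12), (0.4, 0.08), (0.5, 0.08), (0.6, 0.08), (0.7, 0.01), (0.8, 0.01)]
(0.42, 0.4, 0.3) [-0.31538778 -0.05687094  0.1879562 ]
(0.48, 0.15, 0.3) [-0.43192967 -0.05656167  0.41712402]
(0.497, -0.096, 0.3) [-0.50572156 -0.05625092  0.65241036]
```

apply_moves --deltas '[{"tx": -0.04, "ty": -0.006, "tz": 0.024, "turn": -0.02}, {"tx": -0.08, "ty": -0.012, "tz": 0.048, "turn": -0.04}, {"tx": -0.12, "ty": -0.018, "tz": 0.072, "turn": -0.06}, {"tx": -0.16, "ty": -0.024, "tz": 0.096, "turn": -0.071}, {"tx": -0.2, "ty": -0.03, "tz": 0.12, "turn": -0.071}]'

```text
invalid input at $.deltas[0]: expected keys tx, ty, tz, turn, gripper
```

apply_moves --deltas '[{"tx": -0.04, "ty": -0.006, "tz": 0.024, "turn": -0.02, "gripper": 0.06}, {"tx": -0.08, "ty": -0.012, "tz": 0.048, "turn": -0.04, "gripper": 0.06}, {"tx": -0.12, "ty": -0.018, "tz": 0.072, "turn": -0.06, "gripper": 0.06}, {"tx": -0.16, "ty": -0.024, "tz": 0.096, "turn": -0.071, "gripper": 0.06}, {"tx": -0.2, "ty": -0.03, "tz": 0.12, "turn": -0.071, "gripper": 0.06}]'

```text
time_s: 0.65
tcp_pos: [0.3246, 0.4916, 0.2737]
eef_rot: [-90.0, -0.0, 170.7]
contact_force: [1.2, 0.4, -0.6]
gripper_width: 0.0606
```

```bash
cat >> h.py <<'E'
YAW=-9.4; O=np.array([.618,-.054,0])
def S2W(p,yaw=None):
    return O+Ro.from_euler('z',YAW if yaw is None else yaw,degrees=True).as_matrix()@np.array(p,float)
def todelta(P):
    st=r.get_state();R=Ro.from_euler('xyz',st['eef_rot'],degrees=True).as_matrix()
    return (R.T@(np.array(P)-st['tcp_pos'])).round(4)
E
python3 - <<'E'
from h import *
s=r.get_state(); print(s)
for P in [(.44,.30,.26),(.48,.10,.24),S2W((-.112,-.06,.20))]: print(P,todelta(P))
E
```

```text
{'time_s': 0.65, 'joints': array([ 7.55655301e+01,  1.14736724e+01, -7.87587814e+00, -5.76500516e-03,
       -7.06578483e+01,  5.09137311e+00]), 'qd': array([-40.53581502, -11.80710627,  -7.4014559 ,   0.18114377,
        -4.37001765,  39.52046056]), 'joint_torque': array([  5.51566646, -45.75335741,  29.0965265 ,   6.76516324,
         0.067318  ,  -1.073258  ]), 'tcp_pos': array([0.32456444, 0.49164381, 0.27371374]), 'eef_rot': array([-8.99931130e+01, -6.07452071e-03,  1.70654993e+02]), 'contact_force': array([ 1.24554733,  0.38057653, -0.58866127]), 'moment': array([ 0.06931797, -0.10987288,  0.00948561]), 'gripper_width': 0.06060513477841196}
(0.44, 0.3, 0.26) [-0.145   0.0137  0.1704]
(0.48, 0.1, 0.24) [-0.217   0.0337  0.3612]
[ 0.49770436 -0.09490182  0.2       ] [-0.2661  0.0738  0.5506]
```

apply_moves --deltas '[{"tx": -0.03, "ty": 0.003, "tz": 0.038, "turn": 0, "gripper": 0.06}, {"tx": -0.06, "ty": 0.006, "tz": 0.076, "turn": 0, "gripper": 0.06}, {"tx": -0.09, "ty": 0.009, "tz": 0.114, "turn": 0, "gripper": 0.06}, {"tx": -0.12, "ty": 0.012, "tz": 0.15, "turn": 0, "gripper": 0.06}, {"tx": -0.145, "ty": 0.014, "tz": 0.19, "turn": 0, "gripper": 0.06}]'

```text
time_s: 1.15
tcp_pos: [0.4364, 0.2804, 0.2593]
eef_rot: [-90.0, -0.0, 170.6]
contact_force: [0.9, -0.3, 0.7]
gripper_width: 0.06
```

apply_moves --deltas '[{"tx": -0.013, "ty": 0.007, "tz": 0.047, "turn": 0, "gripper": 0.06}, {"tx": -0.026, "ty": 0.014, "tz": 0.094, "turn": 0, "gripper": 0.06}, {"tx": -0.039, "ty": 0.02, "tz": 0.141, "turn": 0, "gripper": 0.06}, {"tx": -0.05, "ty": 0.025, "tz": 0.188, "turn": 0, "gripper": 0.06}, {"tx": -0.062, "ty": 0.03, "tz": 0.235, "turn": 0, "gripper": 0.06}]'

```text
time_s: 1.65
tcp_pos: [0.4581, 0.0382, 0.2295]
eef_rot: [-90.0, 0.0, 170.6]
contact_force: [1.2, -0.3, -0.5]
gripper_width: 0.0604
```

```bash
python3 - <<'E'
from h import *
s=r.get_state(); print(s['tcp_pos'],s['eef_rot'],s['qd'].round(0),s['joints'].round(1))
cp=campose("wrist",s);p,d=capture("wrist"); cv2.imwrite("pics/w1.png",p[:,:,::-1])
for P in [(.497,-.095,.2)]: print(P,todelta(P)); print(proj(cp,(.497,-.095,.098)))
E
```

```text
[0.45809357 0.03823733 0.22947409] [-9.00148907e+01  1.52282085e-02  1.70638408e+02] [-59.   0.  -6.   0.   7.  59.] [ 29.4   0.4 -26.5  -0.  -63.1  51.2]
(0.497, -0.095, 0.2) [-0.0606  0.0286  0.1196]
[[488.91041609 157.1789912 ]]
```

View pics/w1.png

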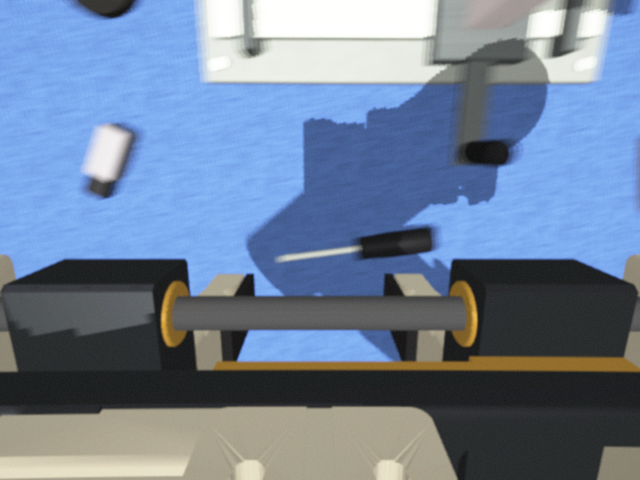

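apply_moves --deltas '[{"tx": -0.02, "ty": 0.01, "tz": 0.04, "turn": 0, "gripper": 0.06}, {"tx": -0.04, "ty": 0.02, "tz": 0.08, "turn": 0, "gripper": 0.06}, {"tx": -0.06, "ty": 0.03, "tz": 0.115, "turn": 0, "gripper": 0.06}, {"tx": -0.06, "ty": 0.03, "tz": 0.115, "turn": 0, "gripper": 0.06}, {"tx": -0.06, "ty": 0.03, "tz": 0.115, "turn": 0, "gripper": 0.06}]'

```text
time_s: 2.2
tcp_pos: [0.4987, -0.084, 0.1989]
eef_rot: [-90.0, -0.1, 170.5]
contact_force: [0.3, 0.3, 0.1]
gripper_width: 0.06
```

```bash
python3 - <<'E'
from h import *
s=r.get_state(); print(s['tcp_pos'],s['eef_rot'],s['qd'].round(0),s['joints'].round(1))
cp=campose("wrist",s);p,d=capture("wrist"); cv2.imwrite("pics/w2.png",p[:,:,::-1]); X=cloud(cp,d)
for P in [(.497,-.095,.075)]: print(P,todelta(P)); print(proj(cp,(.497,-.095,.098)))
z=X[:,:,2]; m=(abs(z-.098)<.006)&(abs(X[:,:,0]-.497)<.05)&(abs(X[:,:,1]+.095)<.05)
print(m.sum(),X[m].mean(0) if m.any() else 0, X[m].min(0),X[m].max(0))
E
```

```text
[ 0.49868155 -0.08403487  0.19887831] [-8.99728562e+01 -8.73536292e-02  1.70458598e+02] [ 2. -1.  0. -0. -0. -0.] [ 12.7   6.7 -24.   -0.  -59.4  67.7]
(0.497, -0.095, 0.075) [-0.0003  0.1243  0.0119]
[[334.65862163 246.48038094]]
630 [ 0.49935596 -0.09944483  0.09837817] [ 0.48855231 -0.10897263  0.09203349] [ 0.50830808 -0.08989312  0.10056307]
```

View pics/w2.png

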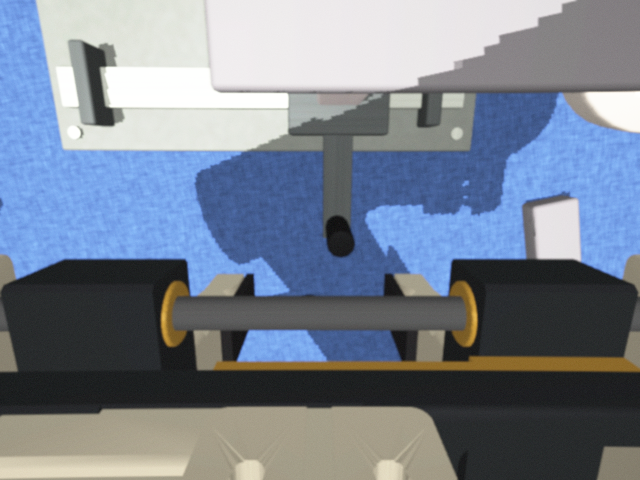

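apply_moves --deltas '[{"tx": 0, "ty": -0.015, "tz": 0, "turn": 0.149, "gripper": 0.06}, {"tx": 0, "ty": -0.03, "tz": 0, "turn": 0.298, "gripper": 0.06}, {"tx": 0, "ty": -0.03, "tz": 0, "turn": 0.447, "gripper": 0.06}, {"tx": 0, "ty": -0.03, "tz": 0, "turn": 0.596, "gripper": 0.06}, {"tx": 0, "ty": -0.03, "tz": 0, "turn": 0.745, "gripper": 0.06}]'

```text
time_s: 2.75
tcp_pos: [0.499, -0.0816, 0.2304]
eef_rot: [-90.1, 0.0, 127.7]
contact_force: [-0.4, -0.3, 0.4]
gripper_width: 0.0597
```

apply_moves --deltas '[{"tx": 0, "ty": 0, "tz": 0, "turn": 0.149, "gripper": 0.06}, {"tx": 0, "ty": 0, "tz": 0, "turn": 0.298, "gripper": 0.06}, {"tx": 0, "ty": 0, "tz": 0, "turn": 0.447, "gripper": 0.06}, {"tx": 0, "ty": 0, "tz": 0, "turn": 0.596, "gripper": 0.06}, {"tx": 0, "ty": 0, "tz": 0, "turn": 0.745, "gripper": 0.06}]'

```text
time_s: 3.25
tcp_pos: [0.4989, -0.0816, 0.2302]
eef_rot: [-90.1, -0.0, 85.0]
contact_force: [0.3, -0.1, -0.0]
gripper_width: 0.0599
```

apply_moves --deltas '[{"tx": 0, "ty": 0, "tz": 0, "turn": 0.149, "gripper": 0.06}, {"tx": 0, "ty": 0, "tz": 0, "turn": 0.298, "gripper": 0.06}, {"tx": 0, "ty": 0, "tz": 0, "turn": 0.447, "gripper": 0.06}, {"tx": 0, "ty": 0, "tz": 0, "turn": 0.596, "gripper": 0.06}, {"tx": 0, "ty": 0, "tz": 0, "turn": 0.745, "gripper": 0.06}]'

```text
time_s: 3.75
tcp_pos: [0.499, -0.0816, 0.2302]
eef_rot: [-90.0, -0.1, 42.3]
contact_force: [0.0, 0.2, -0.5]
gripper_width: 0.0601
```

apply_moves --deltas '[{"tx": 0, "ty": 0, "tz": 0, "turn": 0.149, "gripper": 0.06}, {"tx": 0, "ty": 0, "tz": 0, "turn": 0.298, "gripper": 0.06}, {"tx": 0, "ty": 0, "tz": 0, "turn": 0.447, "gripper": 0.06}, {"tx": 0, "ty": 0, "tz": 0, "turn": 0.596, "gripper": 0.06}, {"tx": 0, "ty": 0, "tz": 0, "turn": 0.745, "gripper": 0.06}]'

```text
time_s: 4.25
tcp_pos: [0.499, -0.0816, 0.2302]
eef_rot: [-90.0, -0.1, -0.3]
contact_force: [-0.1, 0.3, 0.5]
gripper_width: 0.0597
```

apply_moves --deltas '[{"tx": 0, "ty": 0.02, "tz": -0.01, "turn": 0.12, "gripper": 0.06}, {"tx": 0, "ty": 0.04, "tz": -0.018, "turn": 0.159, "gripper": 0.06}, {"tx": 0, "ty": 0.04, "tz": -0.018, "turn": 0.159, "gripper": 0.06}, {"tx": 0, "ty": 0.04, "tz": -0.018, "turn": 0.159, "gripper": 0.06}]'

```text
time_s: 4.65
tcp_pos: [0.4991, -0.1002, 0.1903]
eef_rot: [-90.0, -0.0, -9.1]
contact_force: [0.5, -0.3, 0.9]
gripper_width: 0.06
```

```bash
cat > k.py <<'E'
from h import *
import sys
s=r.get_state(); print(s['time_s'],s['tcp_pos'].round(4),s['eef_rot'].round(2),s['qd'].round(0),s['joints'].round(1))
cp=campose("wrist",s);p,d=capture("wrist"); cv2.imwrite(sys.argv[1],p[:,:,::-1]); X=cloud(cp,d); np.savez("last.npz",p=p,d=d,X=X)
E
python3 k.py pics/w3.png; python3 - <<'E'
from h import *
X=np.load("last.npz")["X"]
z=X[:,:,2]; m=(abs(z-.098)<.006)&(abs(X[:,:,0]-.497)<.05)&(abs(X[:,:,1]+.095)<.05)
print(m.sum(),X[m].mean(0) if m.any() else 0, X[m].min(0),X[m].max(0))
print(todelta((.4993,-.0994,.075)))
E
```

```text
4.65 [ 0.4991 -0.1002  0.1903] [-9.001e+01 -2.000e-02 -9.080e+00] [-0. -1.  1.  0.  0.  0.] [  10.8    7.4  -24.4    0.   -58.2 -109.9]
681 [ 0.49677655 -0.0997299   0.09852062] [ 0.48785756 -0.10955367  0.09205163] [ 0.5078359  -0.09020702  0.10117813]
[-0.0005  0.1158  0.0008]
```

View pics/w3.png

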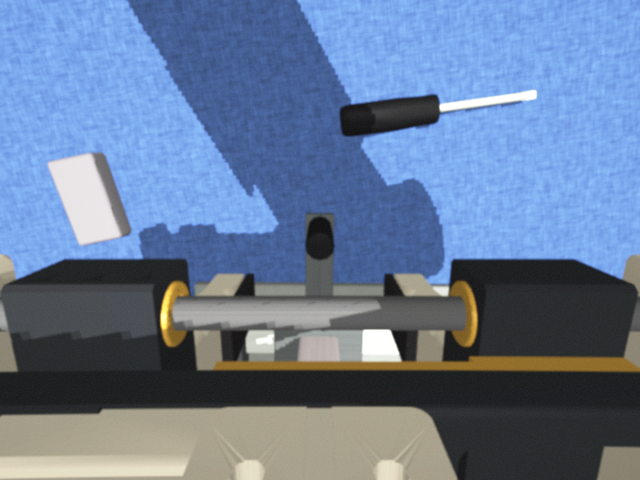

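apply_moves --deltas '[{"tx": 0, "ty": 0.03, "tz": 0, "turn": 0.005, "gripper": 0.06}, {"tx": 0, "ty": 0.065, "tz": 0, "turn": 0.005, "gripper": 0.06}, {"tx": 0, "ty": 0.105, "tz": 0, "turn": 0.005, "gripper": 0.05}, {"tx": 0, "ty": 0.105, "tz": 0, "turn": 0.005, "gripper": 0.03}, {"tx": 0, "ty": 0.105, "tz": 0, "turn": 0.005, "gripper": 0.026}]' --newtons 10

```text
time_s: 5.2
tcp_pos: [0.4997, -0.1008, 0.0858]
eef_rot: [-90.0, -0.0, -9.4]
contact_force: [0.4, -0.3, -0.0]
gripper_width: 0.0416
```

Now push along +y (tool z).

apply_moves --deltas '[{"tx": 0, "ty": 0, "tz": 0.01, "turn": 0, "gripper": 0.026}, {"tx": 0, "ty": 0, "tz": 0.03, "turn": 0, "gripper": 0.026}, {"tx": 0, "ty": 0, "tz": 0.055, "turn": 0, "gripper": 0.026}, {"tx": 0, "ty": 0, "tz": 0.08, "turn": 0, "gripper": 0.026}, {"tx": 0, "ty": 0, "tz": 0.105, "turn": 0, "gripper": 0.026}]'

```text
time_s: 5.7
tcp_pos: [0.5179, 0.0035, 0.0871]
eef_rot: [-90.0, -0.2, -9.5]
contact_force: [3.7, -7.0, -3.7]
gripper_width: 0.0261
```

apply_moves --deltas '[{"tx": 0, "ty": 0, "tz": 0.015, "turn": 0, "gripper": 0.026}, {"tx": 0, "ty": 0, "tz": 0.03, "turn": 0, "gripper": 0.026}, {"tx": 0, "ty": 0, "tz": 0.04, "turn": 0, "gripper": 0.026}, {"tx": 0, "ty": 0, "tz": 0.045, "turn": 0, "gripper": 0.026}, {"tx": 0, "ty": 0, "tz": 0.045, "turn": 0, "gripper": 0.026}]'

```text
time_s: 6.2
tcp_pos: [0.524, 0.0476, 0.0851]
eef_rot: [-89.9, -0.0, -9.5]
contact_force: [0.1, 0.1, 0.3]
gripper_width: 0.0254
```

apply_moves --deltas '[{"tx": 0, "ty": 0, "tz": 0.004, "turn": 0, "gripper": 0.026}, {"tx": 0, "ty": 0, "tz": 0.006, "turn": 0, "gripper": 0.026}, {"tx": 0, "ty": 0, "tz": 0.006, "turn": 0, "gripper": 0.026}]'

```text
time_s: 6.5
tcp_pos: [0.5244, 0.0523, 0.0845]
eef_rot: [-90.0, 0.0, -9.5]
contact_force: [-0.9, -3.7, 2.6]
gripper_width: 0.0261
```

apply_moves --deltas '[{"tx": 0, "ty": 0, "tz": 0.003, "turn": 0, "gripper": 0.026}, {"tx": 0, "ty": 0, "tz": 0.005, "turn": 0, "gripper": 0.026}, {"tx": 0, "ty": 0, "tz": 0.005, "turn": 0, "gripper": 0.026}]'

```text
time_s: 6.8
tcp_pos: [0.5245, 0.0543, 0.0844]
eef_rot: [-90.3, 0.1, -9.5]
contact_force: [2.3, -21.2, 3.8]
gripper_width: 0.0293
```

apply_moves --deltas '[{"tx": 0, "ty": 0, "tz": -0.008, "turn": 0, "gripper": 0.06}, {"tx": 0, "ty": 0, "tz": -0.008, "turn": 0, "gripper": 0.06}, {"tx": 0, "ty": -0.04, "tz": -0.008, "turn": 0, "gripper": 0.0876}, {"tx": 0, "ty": -0.085, "tz": -0.008, "turn": 0, "gripper": 0.0876}, {"tx": 0, "ty": -0.13, "tz": -0.008, "turn": 0, "gripper": 0.0876}]'

```text
time_s: 7.3
tcp_pos: [0.5241, 0.0503, 0.2159]
eef_rot: [-90.0, 0.0, -9.5]
contact_force: [1.2, 1.7, 0.7]
gripper_width: 0.0637
```

```bash
python3 k.py pics/w4.png; python3 - <<'E'
from h import *
for n in ["top","scene"]:
    p,d=capture(n); cv2.imwrite(f"pics/{n}1.png",p[:,:,::-1]); np.savez(f"{n}1.npz",p=p,d=d)
p=cv2.imread("pics/scene1.png"); cv2.imwrite("pics/scene1z.png",cv2.resize(p[170:390,150:400],None,fx=3,fy=2.7))
E
```

```text
7.3 [0.5241 0.0503 0.2159] [-8.998e+01  3.000e-02 -9.520e+00] [  0. -24.  36.  -0. -59.   0.] [  26.8    7.8  -20.3   -0.   -62.  -126.3]
```

View pics/w4.png

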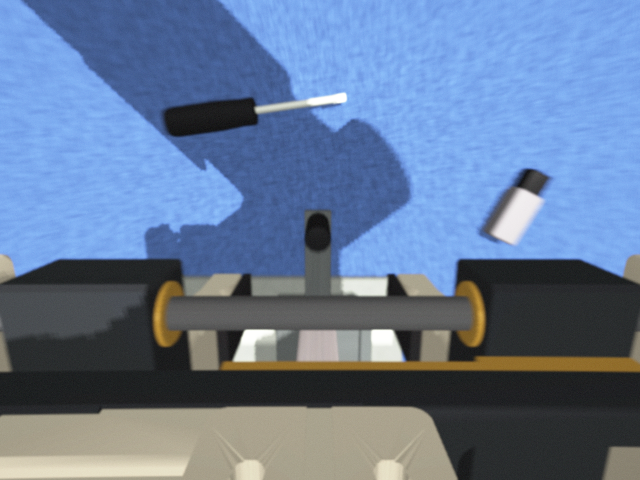

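View pics/scene1z.png

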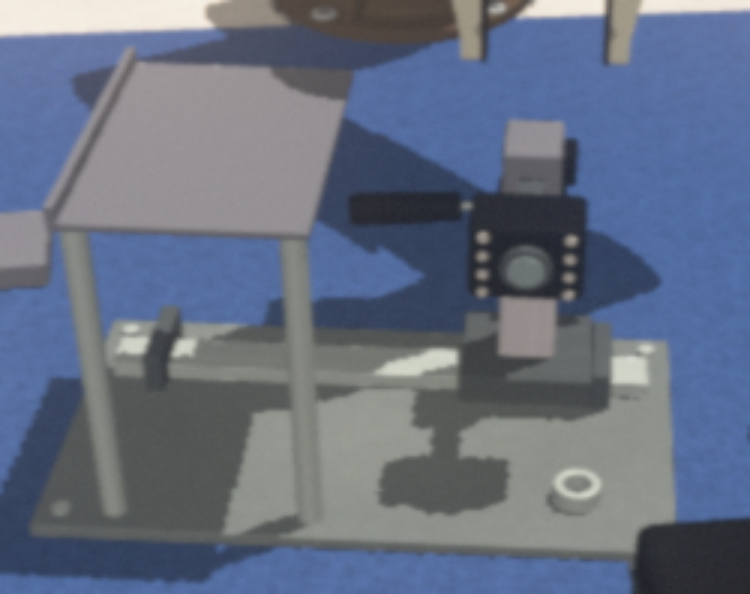

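View pics/top1.png

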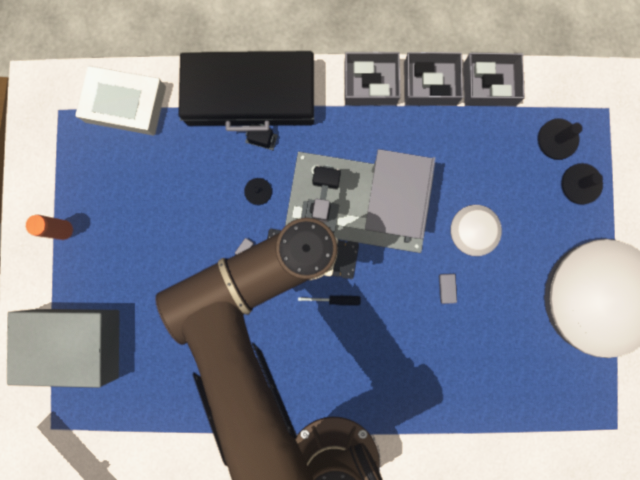

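```bash
python3 - <<'E'
from h import *
for n,roi in [("top",(185,225,300,345)),("scene",(200,250,305,350))]:
    D=np.load(n+"1.npz"); cp=campose(n); X=cloud(cp,D['d']); a,b,c,e=roi
    Z=X[a:b,c:e].reshape(-1,3); Z=Z[(abs(Z[:,2]-.206)<.006)]
    print(n,len(Z),Z.mean(0),Z.min(0),Z.max(0))
    if n=="top":print(cv2.minAreaRect((Z[:,:2]*1000).astype(np.float32)))
p=np.load("top1.npz")['p'][150:240,280:370]; cv2.imwrite("pics/top1z.png",cv2.resize(p[:,:,::-1],None,fx=6,fy=6,interpolation=cv2.INTER_CUBIC))
print("exp head",S2W((0,.09,.206)), "knob", S2W((-.112,.09,.098)))
X=np.load("last.npz")["X"]; m=(abs(X[:,:,2]-.098)<.006); m[:, :250]=0;m[:,390:]=0;m[280:]=0
print("knob meas",m.sum(),X[m].mean(0))
E
```

```text
top 305 [0.63432355 0.03291977 0.20589074] [ 0.60819658 -0.007078    0.20009571] [0.68724129 0.05732414 0.21187359]
((652.6478881835938, 28.43692398071289), (43.261016845703125, 89.16814422607422), 70.09918212890625)
scene 635 [0.6710291  0.02507916 0.2037111 ] [ 0.61281263 -0.01146013  0.20006106] [0.71954155 0.05538676 0.20865998]
exp head [0.63269934 0.03479149 0.206     ] knob [0.52220325 0.053084   0.098     ]
knob meas 562 [0.52222877 0.04924778 0.09854342]
```

View pics/top1z.png

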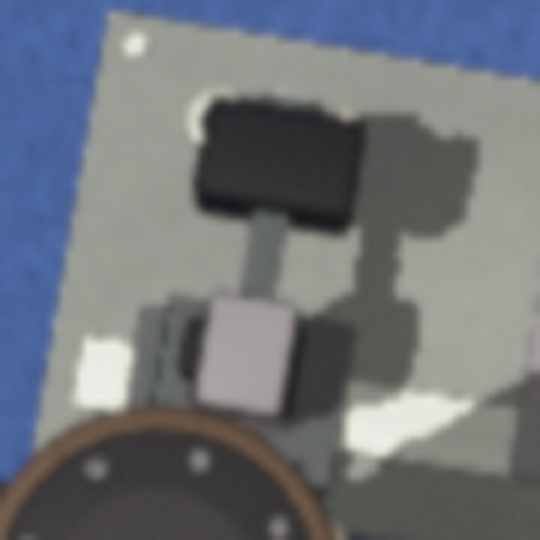

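```bash
python3 - <<'E'
from h import *
cp=campose("top"); f=lambda x,y:(280+(x-2.5)/6,150+(y-2.5)/6)
print(onplane(cp,[f(247,356),f(208,298),f(300,301),f(284,417),f(195,401)],.206))
D=np.load("top1.npz");hsv=cv2.cvtColor(D['p'],cv2.COLOR_RGB2HSV)
print(hsv[209,321],hsv[205,310],hsv[209,335])
X=cloud(cp,D['d']); m=(abs(X[:,:,2]-.206)<.008); m[:199]=0;m[222:]=0;m[:,:308]=0;m[:,334:]=0
Z=X[m]; print(len(Z),Z.mean(0),cv2.minAreaRect((Z[:,:2]*1000).astype(np.float32)))
H=Z.mean(0); s=r.get_state(); print(s['tcp_pos'],s['qd'].round(0),todelta((.6325,.032,.188)))
E
```

```text
[[0.63133283 0.03257862 0.206     ]
 [0.65360028 0.04745626 0.206     ]
 [0.65239611 0.01236011 0.206     ]
 [0.60798404 0.01850266 0.206     ]
 [0.61413703 0.05238052 0.206     ]]
[176  11 167] [90  6 79] [60  4 58]
304 [0.63185284 0.03442726 0.20588026] ((632.47314453125, 36.91837692260742), (41.54942321777344, 44.2081298828125), 80.35745239257812)
[0.52618127 0.05111301 0.21803444] [-0.  2. -4. -1.  2.  0.] [ 0.1078  0.0307 -0.0014]
```

apply_moves --deltas '[{"tx": 0, "ty": -0.035, "tz": 0, "turn": 0, "gripper": 0.0876}, {"tx": 0.036, "ty": -0.045, "tz": 0, "turn": 0, "gripper": 0.0876}, {"tx": 0.072, "ty": -0.045, "tz": 0, "turn": 0, "gripper": 0.0876}, {"tx": 0.108, "ty": -0.045, "tz": 0, "turn": 0, "gripper": 0.0876}, {"tx": 0.108, "ty": -0.045, "tz": 0, "turn": 0, "gripper": 0.0876}]'

```text
time_s: 7.95
tcp_pos: [0.6335, 0.0319, 0.2566]
eef_rot: [-90.1, 0.1, -9.6]
contact_force: [-2.0, 0.3, -0.8]
gripper_width: 0.0875
```

apply_moves --deltas '[{"tx": 0, "ty": 0, "tz": 0, "turn": 0, "gripper": 0.0876}, {"tx": 0, "ty": 0, "tz": 0, "turn": 0, "gripper": 0.0876}]'

```text
time_s: 8.15
tcp_pos: [0.6301, 0.0322, 0.2587]
eef_rot: [-90.0, 0.1, -9.5]
contact_force: [-0.1, 0.7, -0.9]
gripper_width: 0.0874
```

```bash
python3 k.py pics/w5.png; python3 - <<'E'
from h import *
X=np.load("last.npz")["X"]
m=(abs(X[:,:,2]-.206)<.005)&(abs(X[:,:,0]-.633)<.06)&(abs(X[:,:,1]-.032)<.04)
v,u=np.where(m); print(m.sum(),u.min(),u.max(),v.min(),v.max(),X[m].mean(0))
print(cv2.minAreaRect((X[m][:,:2]*1000).astype(np.float32)))
print(todelta((.633,.033,.19)))
E
```

```text
8.15 [0.6301 0.0322 0.2587] [-9.001e+01  8.000e-02 -9.520e+00] [ 0. -1. -0.  0. -0. -0.] [  20.6   16.    -3.9   -0.   -70.2 -120.1]
4162 271 359 233 369 [0.63293492 0.03052466 0.20616367]
((655.182373046875, 26.369537353515625), (44.71821975708008, 91.32707977294922), 72.01561737060547)
[0.0028 0.0692 0.0012]
```

View pics/w5.png

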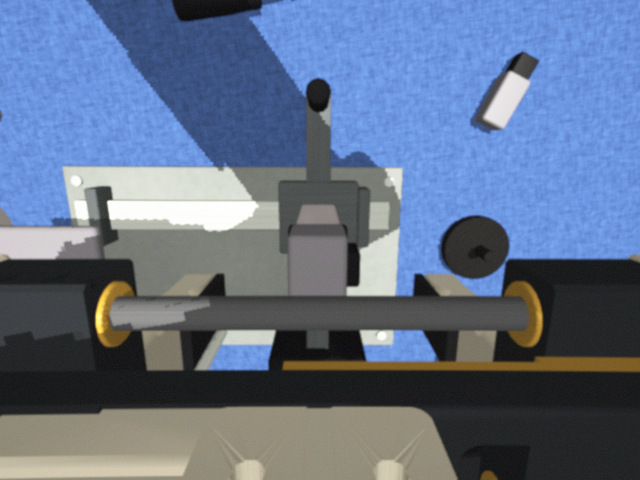

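apply_moves --deltas '[{"tx": 0.003, "ty": 0.02, "tz": 0.0025, "turn": 0, "gripper": 0.0876}, {"tx": 0.003, "ty": 0.045, "tz": 0.0025, "turn": 0, "gripper": 0.0876}, {"tx": 0.003, "ty": 0.065, "tz": 0.0025, "turn": 0, "gripper": 0.0876}, {"tx": 0.003, "ty": 0.069, "tz": 0.0025, "turn": 0, "gripper": 0.0876}, {"tx": 0.003, "ty": 0.069, "tz": 0.0025, "turn": 0, "gripper": 0.0876}]'

```text
time_s: 8.7
tcp_pos: [0.6336, 0.0341, 0.1907]
eef_rot: [-90.0, 0.0, -9.5]
contact_force: [-0.5, -0.1, 0.4]
gripper_width: 0.0877
```

apply_moves --deltas '[{"tx": 0, "ty": 0, "tz": 0, "turn": 0, "gripper": 0.06}, {"tx": 0, "ty": 0, "tz": 0, "turn": 0, "gripper": 0.045}, {"tx": 0, "ty": 0, "tz": 0, "turn": 0, "gripper": 0.03}, {"tx": 0, "ty": 0, "tz": 0, "turn": 0, "gripper": 0.03}, {"tx": 0, "ty": 0, "tz": 0, "turn": 0, "gripper": 0.03}]' --newtons 30

```text
time_s: 9.2
tcp_pos: [0.6343, 0.0339, 0.1909]
eef_rot: [-90.0, -0.0, -9.5]
contact_force: [0.5, 0.4, -0.3]
gripper_width: 0.0535
```

apply_moves --deltas '[{"tx": 0, "ty": 0, "tz": 0, "turn": 0, "gripper": 0.03}, {"tx": 0, "ty": 0, "tz": 0, "turn": 0, "gripper": 0.03}, {"tx": 0, "ty": 0, "tz": 0, "turn": 0, "gripper": 0.03}]'

```text
time_s: 9.5
tcp_pos: [0.6338, 0.0318, 0.1906]
eef_rot: [-90.2, 0.0, -9.5]
contact_force: [0.3, -9.9, -0.2]
gripper_width: 0.0355
```

apply_moves --deltas '[{"tx": 0, "ty": -0.005, "tz": 0, "turn": 0, "gripper": 0.03}, {"tx": 0, "ty": -0.015, "tz": 0, "turn": 0, "gripper": 0.03}, {"tx": 0, "ty": -0.025, "tz": 0, "turn": 0, "gripper": 0.03}, {"tx": 0, "ty": -0.035, "tz": 0, "turn": 0, "gripper": 0.03}, {"tx": 0, "ty": -0.045, "tz": 0, "turn": 0, "gripper": 0.03}]'

```text
time_s: 10.0
tcp_pos: [0.6337, 0.0318, 0.235]
eef_rot: [-90.2, 0.1, -9.6]
contact_force: [2.8, -9.0, -4.5]
gripper_width: 0.0359
```

apply_moves --deltas '[{"tx": 0, "ty": -0.01, "tz": 0, "turn": 0, "gripper": 0.03}, {"tx": 0, "ty": -0.02, "tz": 0, "turn": 0, "gripper": 0.03}, {"tx": 0, "ty": -0.03, "tz": 0, "turn": 0, "gripper": 0.03}, {"tx": 0, "ty": -0.04, "tz": 0, "turn": 0, "gripper": 0.03}, {"tx": 0, "ty": -0.047, "tz": 0, "turn": 0, "gripper": 0.03}]'

```text
time_s: 10.5
tcp_pos: [0.6337, 0.0319, 0.2823]
eef_rot: [-90.2, 0.1, -9.6]
contact_force: [2.3, -9.1, -4.8]
gripper_width: 0.0355
```

apply_moves --deltas '[{"tx": 0, "ty": -0.004, "tz": 0, "turn": 0, "gripper": 0.03}, {"tx": 0, "ty": -0.007, "tz": 0, "turn": 0, "gripper": 0.03}, {"tx": 0, "ty": -0.007, "tz": 0, "turn": 0, "gripper": 0.03}]'

```text
time_s: 10.8
tcp_pos: [0.6337, 0.0319, 0.2893]
eef_rot: [-90.2, 0.1, -9.6]
contact_force: [0.8, -8.8, -3.6]
gripper_width: 0.0357
```

apply_moves --deltas '[{"tx": 0, "ty": -0.002, "tz": 0, "turn": 0, "gripper": 0.03}, {"tx": 0, "ty": -0.002, "tz": 0, "turn": 0, "gripper": 0.03}]'

```text
time_s: 11.0
tcp_pos: [0.6337, 0.0319, 0.2906]
eef_rot: [-90.2, 0.1, -9.6]
contact_force: [0.6, -7.9, -4.7]
gripper_width: 0.0355
```

apply_moves --deltas '[{"tx": 0, "ty": -0.002, "tz": 0, "turn": 0, "gripper": 0.03}, {"tx": 0, "ty": -0.002, "tz": 0, "turn": 0, "gripper": 0.03}]'

```text
time_s: 11.2
tcp_pos: [0.6336, 0.032, 0.2907]
eef_rot: [-90.2, 0.2, -9.6]
contact_force: [4.7, -9.0, -14.3]
gripper_width: 0.0355
```

apply_moves --deltas '[{"tx": 0, "ty": 0, "tz": 0, "turn": 0, "gripper": 0.03}, {"tx": 0, "ty": 0, "tz": 0, "turn": 0, "gripper": 0.03}, {"tx": 0, "ty": 0, "tz": 0, "turn": 0, "gripper": 0.03}, {"tx": 0, "ty": 0, "tz": 0, "turn": 0, "gripper": 0.03}]'

```text
time_s: 11.6
tcp_pos: [0.6336, 0.032, 0.2907]
eef_rot: [-90.2, 0.2, -9.6]
contact_force: [3.8, -9.1, -13.8]
gripper_width: 0.0356
```

```bash
python3 - <<'E'
from h import *
p,d=capture("scene"); cv2.imwrite("pics/scene2.png",p[:,:,::-1]); cv2.imwrite("pics/scene2z.png",cv2.resize(p[130:390,150:400,::-1],None,fx=3,fy=2.3))
X=cloud(campose("scene"),d)
Q=X[150:260,290:370].reshape(-1,3); s0=np.load("scene1.npz")
X0=cloud(campose("scene"),s0['d'])
# mast camera front face: top edge height before/after (face near station x=.097)
for Y,n in ((X0,"before"),(X,"after")):
    q=(Y-O)@Ro.from_euler('z',YAW,degrees=True).as_matrix()
    m=(abs(q[...,0]-.097)<.008)&(abs(q[...,1]-.087)<.035)&(q[...,2]>.1); print(n,m.sum(),q[m].min(0).round(4),q[m].max(0).round(4))
s=r.get_state(); print(s['tcp_pos'],s['contact_force'],s['gripper_width'],s['time_s'])
E
```

```text
before 984 [0.089  0.0562 0.1507] [0.105  0.1173 0.2046]
after 1166 [0.089  0.0554 0.2512] [0.105  0.1173 0.3042]
[0.63358949 0.03196607 0.29071064] [  5.68598777  -9.45518276 -13.33115827] 0.03605676049490187 11.65
```

View pics/scene2z.png

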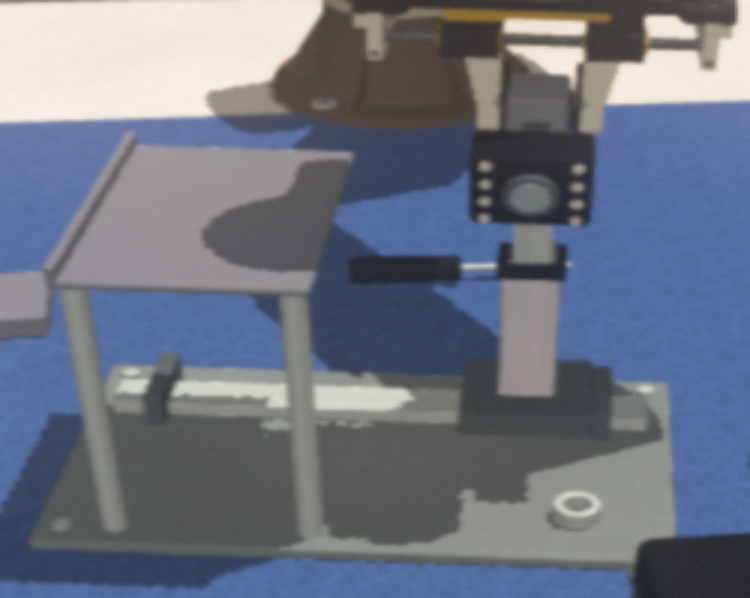

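The camera has risen 100 mm, the carriage is at the far stop and the grip width is 36 mm, so the button is in. I'm handing the job in.

```bash
python3 -c "
from plant import r
print(r.close_job()); s=r.get_state(); print(s['time_s'],s['tcp_pos'],s['gripper_width'],s['contact_force'])"
```

```text
the job is handed in; nothing more can be done
None
the job is handed in; nothing more can be done
```

I slid the carriage to the far end stop by its knob, squeezed the release button with the gripper, and lifted the head to the second stop. I handed the job in at about 11.7 s with the gripper still holding it there. No verdict was reported.

- **Carriage:** when pushed on, it stopped moving and the force rose to 21 N. The pictures show it against the stop, and my gripping force was pushing it gently towards the stop. My estimate of its position from the images read about 3 mm short of the nominal end. I put that down to calibration error.
- **Mast:** the tool rose 100 mm from the gripping height, and then the downward force rose from about 5 N to 14 N without further movement. Depth images from before and after show the mast camera about 100 mm higher.
- **Button:** the finger opening held at 35.5–36 mm, which matches the head with the button fully in. The grip was set to 30 N.
- **Bystanders:** none appeared to have moved in the pictures, but I did not measure their positions again at the end.

No check failed.

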